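Set out a watch job on the layout board

TASK

Set out the next watch job on the ruled wooden layout board, each thing lying or standing flat in the middle of its own field: the red-ringed movement holder goes between the loupe and the oil bottle, the small round tin directly behind the loupe and the large round tin directly behind the oil bottle (behind means farther from the robot). Lay the watch head, dial up, centred on top of the small tin. The loupe and the oil bottle already stand where they belong: leave them standing there.

Things in the scene. Friction and masses are not known exactly. Their poses are not given: they have to be found in the camera images.
- board: fixed light-wood board, 158 (x) x 232 (y) x 5 mm, black lines rule it into six 75 mm square fields: front and back row of three. Origin: centre of its underside, on the bench; z up, x towards the back row (away from the robot, within 9 degrees), y left. Field centres: x = -37.5 (front) or +37.5 mm (back), y = +75, 0, -75 mm, top face z = 5 mm. Front middle and back row start empty
- loupe: black watchmaker's eyeglass with a pale rim, a short tapered cup of 34 mm diameter, 28 mm high, loose, standing in the left or the right field of the front row. Origin: centre of its underside; z up, yaw arbitrary
- oil_bottle: small brown bottle with a black cap, 31 mm diameter, 62 mm high, loose, standing in the other end field of the front row. Origin: centre of its underside; z up, yaw arbitrary
- movement: movement holder: flat red ring round a brass-coloured watch movement, with a knobbed clamp screw sticking out sideways; 40 x 49 x 11 mm, ring 39 mm in diameter, 8 mm high; flat on the bench beside the board. Origin: underside centre of the whole outline; z up, -y points to the knob (its end at 25 mm); ring centre 5 mm along +y. Grasp across the ring along x
- large_tin: larger round flat tin with a fixed cream lid and blue-grey body, 62 mm diameter, 22 mm high, on the bench beside the board. Origin: centre of its underside; z up, yaw arbitrary
- small_tin: smaller round flat tin with a fixed lid, whitish all over, 49 mm diameter, 17 mm high, on the bench beside the board. Origin: centre of its underside; its lid is flat; z up, yaw arbitrary
- watch_head: watch head without strap: a flat pale grey disc with two dark hands on its dial, 30 mm diameter over its body, 9 mm high (the graspable wall is 8 mm high), lying dial up on the bench beside the board. Origin: centre of its underside; z up, yaw arbitrary
There are look-alikes about, which are no part of the job. Leave any orange or purple look-alike of the large_tin alone.

How it is judged:
By the outcome, as a careful person would: the job done as asked, in the order asked, and still so for the second after the job is handed in, with the robot touching nothing.
It also fails if it takes over 115 s, if anything falls off the work surface, if the arm or the gripper's body presses on something with over 40 N, if the wrist force passes 120 N, or if a joint passes its speed limit or range.

ROBOT

A 6-joint arm with a two-finger parallel gripper is mounted at the origin on a cart in front of the work surface, level with it; the furniture and walls round the work are solid. World frame = base frame: x ahead of the robot, y to its left, z up, the work surface at z = 0. Lengths are in m, angles in rad, forces in N, time in s.
With the tool pointing down it reaches from about 0.3 to 0.775 m from the base axis. Payload 14.6 kg.
Tool frame: the origin (TCP) lies on the mounting face of the last link; the fingertips stand 199 mm ahead of it and the grasp point (between the pads) lies 180 mm ahead of it; z points along the fingers, y is the line along which they close (so a half turn about z gives the same grasp; the last joint's range is limited). The gripper opens to 94 mm and grips with 3 to 60 N. Pads are 16 mm wide; open, the fingers measure 119 mm over their backs; the gripper's body (75 mm by 177 mm) begins 78 mm behind the grasp point.
Start: joints at [1.269, 0.3, 1.521, -0, 1.321, -0.067], TCP at [0.128, 0.535, 0.405] pointing down, gripper open.
Joint ranges: [-3.03, 3.03], [-0.79, 2.21], [0.23, 2.52], [-1.04, 4.18], [0, 3.07], [-2.55, 2.55]. Speed limits (rad/s): [2.22, 2.22, 2.57, 3.14, 3.14, 3.14].

INTERFACE

Orientations are given as [roll, pitch, yaw] about the fixed x, y, z axes, in that order (R = Rz(yaw) Ry(pitch) Rx(roll)).
In Python, from station import get_obs, camera, hand_in gives the robot as it stands.
- The arm moves only by the tool apply_moves, never from a script. Its argument "increments" is a list of rows, each an object of numbers: "tx", "ty", "tz": the shift along the tool's x, y, z as a fraction of full scale; "ax", "ay", "az": the turn, a rotation vector about the tool's x, y, z as a fraction of full scale. In form: [{"tx": .., "ty": .., "tz": .., "ax": .., "ay": .., "az": ..}, ...]. A call has 1 to 12 rows; each row shifts and turns the commanded pose from where the row before left it, along the tool's axes as they then stand; what a row does not reach is not made up. Full scale, the value 1, is 30 mm for a shift and 5 degrees for a turn. A row lasts 1/8 s, in which the tool goes at most 62.5 mm and 10.7 degrees, less where a joint would pass 70% of its speed; a pose out of reach is approached as far as the arm can. A call with a number of a shift or a turn outside -1 to 1 is refused whole. A call with a gripper value outside its range is refused whole. "jaw" is the closure, from 0 (fully open) to 1 (shut), set as the call begins (left out, the last holds). The fingers move at their own pace and stop on an object; "force" is the grip in N (left out, the last holds). Time passes only in rows, so rows that do not move let the fingers close. It gives the time, the measured TCP pose, the force, the opening and the grip force at its end, in the units of the state.
- get_obs(): the state, without advancing time (a new reading comes with each control period).
- camera(name): name is "side" or "top"; returns a dict with "pixels" (400x640x3 uint8, red, green, blue), "camera_matrix" (3x3 intrinsics, pixels), "R" (3x3) and "t" (3): a world point X has camera coordinates R X + t. Camera axes: x right, y down, z forward; pixel columns grow to the right and rows downward; lengths in m; the calibration is good to about 2 mm. A picture is of the moment at which its call begins. There is no depth.
- hand_in(): hands the job in; it is judged then, once.
The state is a dict: "time_s": time; "qpos": joint angles; "joint_vel": joint speeds; "tau": joint torques, N m; "ee_pos": TCP position; "eef_rot": TCP orientation; "force": force on the tool from outside, world axes, zero at the start; "moment": the same for the moment, N m; "grip_width": finger opening in m; "grip_force": force on a finger pad.
Only numpy, scipy, OpenCV 4.12 (cv2) and the standard library are available. Lean on these libraries where they do the work, as an engineer would, in place of code of your own. Each camera call takes 0.05 s, during which the arm holds its last target. There are 200 camera calls.

## Working session

There is one attempt and no reset: what is moved stays moved. The work goes in short steps, Python scripts to look and compute and a tool call to move; the robot and the scene stay as the last step left them, time stands still between calls to the robot, and variables do not carry over. Pictures are saved under pics/ and viewed, at most 14 in all, crops included, and the job is handed in when it is done.

Besides the shell and the picture viewer there is one more tool, called after "Call:" by a JSON object that holds its "name" and its "arguments". apply_moves: Moves the arm, as the interface text tells. Its arguments: {"type":"object","properties":{"increments":{"type":"array"},"jaw":{"type":"number"},"force":{"type":"number"}},"required":["increments"]}

```bash
mkdir -p pics; ls; python3 - <<'E'
from station import get_obs, camera
import cv2,numpy as np
for n in ("top","side"):
    c=camera(n); cv2.imwrite(f"pics/{n}0.png",c["pixels"][:,:,::-1])
    print(n,c["camera_matrix"],c["R"],c["t"])
print(get_obs())
E
```

```text
pics
top [[486.9546219    0.         320.57492652]
 [  0.         486.9546219  203.41033827]
 [  0.           0.           1.        ]] [[-0.02541487 -0.99964516  0.00797708]
 [-0.9874703   0.02386054 -0.15599067]
 [ 0.15574498 -0.01184161 -0.98772632]] [0.08228504 0.5438311  1.08006517]
side [[436.60269098   0.         322.08703744]
 [  0.         436.60269098 206.44310826]
 [  0.           0.           1.        ]] [[-0.99884171 -0.04357819 -0.02040061]
 [-0.00886009  0.58330375 -0.81220578]
 [ 0.04729421 -0.81108426 -0.58301423]] [ 0.54201466 -0.00474577  1.00293697]
{'time_s': 0.1, 'qpos': array([ 1.26942436e+00,  3.00364299e-01,  1.52152727e+00, -7.81095009e-06,
        1.32071494e+00, -6.65838771e-02]), 'joint_vel': array([-0.00029402, -0.00401719, -0.00194089, -0.00217393,  0.00049499,
        0.00159006]), 'tau': array([ 1.70675761e-03, -5.32648838e+01, -3.53282690e+01,  7.09504914e-02,
        2.34832690e-02, -7.85351858e-05]), 'ee_pos': array([0.12793274, 0.53487168, 0.40416758]), 'eef_rot': array([-3.14058054e+00, -5.99071457e-05,  2.90680647e+00]), 'force': array([-0.05247604, -0.20415433,  0.09505591]), 'moment': array([0.04836285, 0.05647583, 0.00037497]), 'grip_force': 0.0, 'grip_width': 0.09364669996488745}
```

View pics/top0.png

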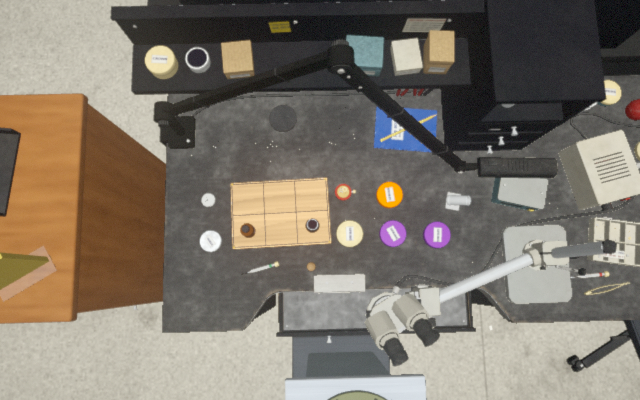

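View pics/side0.png

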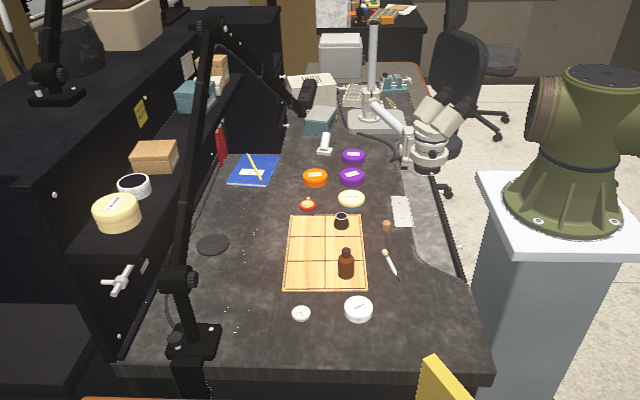

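Top view: the oil bottle stands in the left front field (247,230) and the loupe in the right (312,225). The movement is at (345,191), the cream large tin at (349,233), the white small tin at (210,241) and the watch head at (208,200). A lamp arm hangs over the back. The side view agrees. Next I'll take a magnified crop and work out rough positions.

```bash
cat > h.py <<'E'
import numpy as np, cv2
from station import camera, get_obs
def ray(c,uv,z):
    K,R,t=c["camera_matrix"],c["R"],c["t"]
    d=R.T@np.linalg.inv(K)@np.array([uv[0],uv[1],1.]); o=-R.T@t
    return o+d*(z-o[2])/d[2]
def proj(c,X):
    p=c["camera_matrix"]@(c["R"]@np.array(X,float)+c["t"]); return p[:2]/p[2]
def tri(cs,uvs):
    P=[c["camera_matrix"]@np.c_[c["R"],c["t"]] for c in cs]
    X=cv2.triangulatePoints(P[0],P[1],np.float64(uvs[0]).reshape(2,1),np.float64(uvs[1]).reshape(2,1)); return (X[:3]/X[3]).ravel()
def shot(n,name,box,s):
    c=camera(n); x0,y0,x1,y1=box
    im=cv2.resize(c["pixels"][y0:y1,x0:x1,::-1],None,fx=s,fy=s,interpolation=cv2.INTER_CUBIC)
    cv2.imwrite(f"pics/{name}.png",im); return c
E
python3 - <<'E'
from h import *
np.set_printoptions(precision=4,suppress=True)
a=shot("top","top1",(190,170,390,260),4); b=shot("side","side1",(270,190,390,330),4)
for n,uv,z in [("oil",(247,230),.06),("loupe",(312,225),.03),("mov",(345,191),.01),("large",(349,233),.022),("small",(210,241),.017),("watch",(208,200),.009)]: print(n,ray(a,uv,z))
for q in [(231,183),(328,178),(331,244),(233,248)]: print("board",ray(a,q,.005))
print("lamp elbow",tri([a,b],[(340,55),(210,30)]),"head end",tri([a,b],[(462,167),(308,112)]), "foot",tri([a,b],[(180,130),(195,345)]), tri([a,b],[(165,108),(180,280)]))
for X in [(0,0,0),(0.128,.535,.4)]: print(proj(a,X),proj(b,X))
E
```

```text
oil [0.4865 0.2357 0.06  ]
loupe [0.4976 0.0898 0.03  ]
mov [0.5793 0.0094 0.01  ]
large [0.4777 0.0042 0.022 ]
small [0.4675 0.3277 0.017 ]
watch [0.5656 0.3352 0.009 ]
board [0.6062 0.2815 0.005 ]
board [0.613  0.0489 0.005 ]
board [0.4544 0.0463 0.005 ]
board [0.4507 0.2764 0.005 ]
lamp elbow [0.7344 0.0346 0.3983] head end [ 0.597  -0.2375  0.1258] foot [0.7365 0.4059 0.0032] [0.7373 0.3984 0.1447]
[357.6737 448.6002] [558.0391 204.3772]
[  5.0904 459.795 ] [810.8405 182.5671]
```

View pics/top1.png

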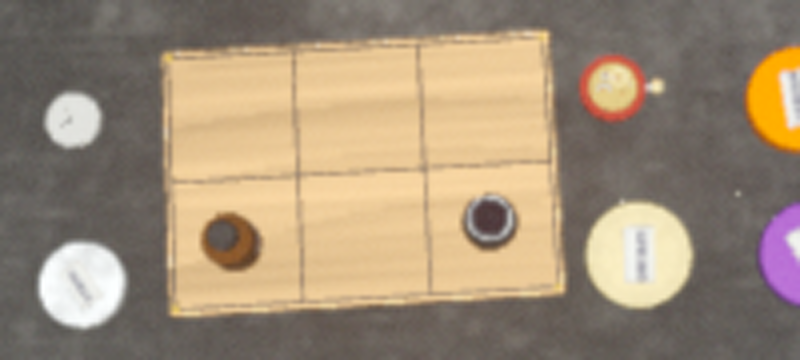

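View pics/side1.png

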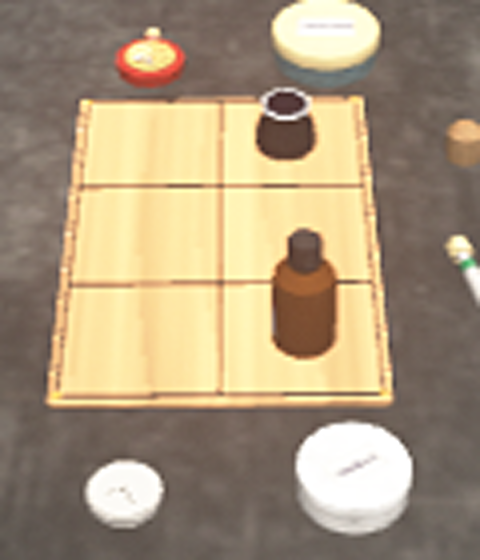

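The crops give clear outlines: the movement ring is at crop (612,88) with its knob end at (660,86), and the board's inner crossings are at (298,178) and (427,170). Next I'll fit these more precisely and check clearance to the microscope.

```bash
cat > fit.py <<'E'
from h import *
from scipy.optimize import least_squares
np.set_printoptions(precision=4,suppress=True)
def full(p,x0,y0,s=4): return np.array([x0+(p[0]+.5)/s-.5,y0+(p[1]+.5)/s-.5])
a=camera("top"); b=camera("side")
T=lambda *p: full(p,190,170); S=lambda *p: full(p,270,190)
# board-frame (x,y) -> crop pixels
bt={(37.5*0,37.5):T(298,178),(0,-37.5):T(427,170),(0,112.5):T(173,182),(0,-112.5):T(549,161),(79,116):T(163,56),(79,-116):T(548,32),(-79,116):T(171,314),(-79,-116):T(564,293)}
bs={(0,37.5):S(222,284),(0,-37.5):S(222,185),(0,112.5):S(221,394),(79,116):S(48,404),(-79,116):S(392,402),(79,-116):S(81,100),(-79,-116):S(363,98)}
def fitb(cs):
    def w(q,k): c,s=np.cos(q[2]),np.sin(q[2]); x,y=np.array(k)/1e3; return [q[0]+c*x-s*y,q[1]+s*x+c*y,.005]
    return least_squares(lambda q: np.concatenate([proj(c,w(q,k))-v for c,d in cs for k,v in d.items()]),[.53,.165,.03],loss="soft_l1")
for nm,cs in (("top",[(a,bt)]),("side",[(b,bs)])): r=fitb(cs); print("board",nm,r.x,r.cost)
A=a["pixels"]; hsv=cv2.cvtColor(A,cv2.COLOR_RGB2HSV)
def blob(img,thr,box):
    x0,y0,x1,y1=box; m=np.uint8(thr(img[y0:y1,x0:x1].astype(int))); n,l,st,ce=cv2.connectedComponentsWithStats(m); i=1+np.argmax(st[1:,4]);
    cnt=max(cv2.findContours(np.uint8(l==i),cv2.RETR_EXTERNAL,cv2.CHAIN_APPROX_NONE)[0],key=len); (e,ax,_)=cv2.fitEllipse(cnt)
    return np.array(e)+[x0,y0],ax
for nm,thr,box,z in [("mov",lambda p:(p[...,0]>130)&(p[...,2]<160),(330,178,360,205),.008),("large",lambda p:(p.min(-1)>120),(332,215,368,250),.022),("small",lambda p:p.min(-1)>150,(195,225,228,258),.017),("watch",lambda p:p.min(-1)>140,(198,190,220,212),.009)]:
    e,ax=blob(A,thr,box); print(nm,e,ax,ray(a,e,z))
print("ring",ray(a,T(612,88),.008),"knob",ray(a,T(660,86),.005))
for n,p,z in [("mov ring",S(150,61),.008),("large",S(326,32),.022),("small",S(354,463),.017),("watch",S(125,489),.009)]: print("side",n,ray(b,p,z))
print("oil cap", tri([a,b],[T(222,236),S(305,240)]),"loupe rim",tri([a,b],[T(490,219),S(286,104)]))
print("microscope",tri([a,b],[(385,300),(425,110)]),tri([a,b],[(395,350),(415,150)]))
E
python3 fit.py
```

```text
board top [0.5315 0.165  0.0335] 1.159360072804162
board side [0.5293 0.1683 0.0341] 0.72183288266583
mov [343.8775 191.1711] (16.243452072143555, 20.138965606689453) [0.5793 0.012  0.008 ]
large [349.2779 233.0995] (25.810998916625977, 26.27505874633789) [0.4774 0.0036 0.022 ]
small [210.0364 240.6754] (20.600387573242188, 21.260934829711914) [0.4682 0.3277 0.017 ]
watch [207.787  199.5346] (13.050471305847168, 13.512947082519531) [0.5667 0.3357 0.009 ]
ring [0.5783 0.015  0.008 ] knob [ 0.5794 -0.0139  0.005 ]
side mov ring [0.5761 0.0218 0.008 ]
side large [0.4749 0.0112 0.022 ]
side small [0.4661 0.3294 0.017 ]
side watch [0.5641 0.3394 0.009 ]
oil cap [0.4885 0.2394 0.0642] loupe rim [0.4983 0.0895 0.0289]
microscope [ 0.3262 -0.0455  0.2121] [ 0.2675 -0.0851  0.0965]
```

Call:
{"name": "apply_moves", "arguments": {"increments": [{"az": 1}, {"az": 1}, {"az": 1}, {"az": 1}, {"az": 1}, {"az": 1}, {"az": 1}, {"az": 1}, {"az": 1}, {"az": 1}, {"az": 1}, {"az": 1}], "jaw": 0.45, "force": 15}}

```text
schema error: expected keys tx, ty, tz, ax, ay, az
```

Call:
{"name": "apply_moves", "arguments": {"increments": [{"az": 1}, {"az": 1}, {"az": 0.92}, {}]}}

```text
schema error: expected keys tx, ty, tz, ax, ay, az
```

```bash
cat > go.py <<'E'
# usage: go.py x y tipz [yaw] -> total tool-axis units needed
import sys; from h import *
from scipy.spatial.transform import Rotation as Ro
o=get_obs(); R=Ro.from_euler("xyz",o["eef_rot"])
x,y,z=map(float,sys.argv[1:4]); tip=o["ee_pos"]+R.apply([0,0,.199])
d=R.inv().apply(np.array([x,y,z])-tip)/.03; d[2]=-(z-tip[2])/.03
yaw=float(sys.argv[4]) if len(sys.argv)>4 else 1.605
print("t",o["time_s"],"tip",tip.round(4),"rpy",o["eef_rot"].round(4),"w",round(o["grip_width"],4),"gf",round(o["grip_force"],1))
print("units tx ty tz",d.round(2),"az",round(-np.degrees(yaw-o["eef_rot"][2])/5,2))
E
python3 go.py .577 .0167 .08
```

```text
t 0.3 tip [0.1279 0.5348 0.2055] rpy [-3.1412  0.      2.9068] w 0.0938 gf 0.0
units tx ty tz [-18.58 -13.31   4.18] az 14.92
```

Call:
{"name": "apply_moves", "arguments": {"increments": [{"tx": 0, "ty": 0, "tz": 0, "ax": 0, "ay": 0, "az": 1}, {"tx": 0, "ty": 0, "tz": 0, "ax": 0, "ay": 0, "az": 1}, {"tx": 0, "ty": 0, "tz": 0, "ax": 0, "ay": 0, "az": 1}, {"tx": 0, "ty": 0, "tz": 0, "ax": 0, "ay": 0, "az": 1}, {"tx": 0, "ty": 0, "tz": 0, "ax": 0, "ay": 0, "az": 1}, {"tx": 0, "ty": 0, "tz": 0, "ax": 0, "ay": 0, "az": 1}, {"tx": 0, "ty": 0, "tz": 0, "ax": 0, "ay": 0, "az": 1}, {"tx": 0, "ty": 0, "tz": 0, "ax": 0, "ay": 0, "az": 1}, {"tx": 0, "ty": 0, "tz": 0, "ax": 0, "ay": 0, "az": 1}, {"tx": 0, "ty": 0, "tz": 0, "ax": 0, "ay": 0, "az": 1}, {"tx": 0, "ty": 0, "tz": 0, "ax": 0, "ay": 0, "az": 1}, {"tx": 0, "ty": 0, "tz": 0, "ax": 0, "ay": 0, "az": 1}], "jaw": 0.4, "force": 15}}

```text
time_s: 1.8
ee_pos: [0.1279, 0.5349, 0.4046]
eef_rot: [-3.142, 0.0, 1.857]
force: [0.0, -0.3, -0.8]
grip_width: 0.0562
grip_force: 0.0
```

Call:
{"name": "apply_moves", "arguments": {"increments": [{"tx": 0, "ty": 0, "tz": 0, "ax": 0, "ay": 0, "az": 1}, {"tx": 0, "ty": 0, "tz": 0, "ax": 0, "ay": 0, "az": 1}, {"tx": 0, "ty": 0, "tz": 0, "ax": 0, "ay": 0, "az": 0.92}, {"tx": 0, "ty": 0, "tz": 0, "ax": 0, "ay": 0, "az": 0}]}}

```text
time_s: 2.3
ee_pos: [0.128, 0.5349, 0.4046]
eef_rot: [-3.142, 0.0, 1.605]
force: [-0.3, -0.5, -0.2]
grip_width: 0.0565
grip_force: 0.0
```

```bash
python3 go.py .577 .0167 .08
```

```text
t 2.3 tip [0.1279 0.5348 0.2056] rpy [-3.1415e+00  2.0000e-04  1.6053e+00] w 0.0565 gf 0.0
units tx ty tz [-17.78  14.36   4.19] az 0.0
```

Call:
{"name": "apply_moves", "arguments": {"increments": [{"tx": -0.99, "ty": 0.8, "tz": 0, "ax": 0, "ay": 0, "az": 0}, {"tx": -0.99, "ty": 0.8, "tz": 0, "ax": 0, "ay": 0, "az": 0}, {"tx": -0.99, "ty": 0.8, "tz": 0, "ax": 0, "ay": 0, "az": 0}, {"tx": -0.99, "ty": 0.8, "tz": 0, "ax": 0, "ay": 0, "az": 0}, {"tx": -0.99, "ty": 0.8, "tz": 0, "ax": 0, "ay": 0, "az": 0}, {"tx": -0.99, "ty": 0.8, "tz": 0, "ax": 0, "ay": 0, "az": 0}, {"tx": -0.99, "ty": 0.8, "tz": 0, "ax": 0, "ay": 0, "az": 0}, {"tx": -0.99, "ty": 0.8, "tz": 0, "ax": 0, "ay": 0, "az": 0}, {"tx": -0.99, "ty": 0.8, "tz": 0, "ax": 0, "ay": 0, "az": 0}, {"tx": -0.99, "ty": 0.8, "tz": 0, "ax": 0, "ay": 0, "az": 0}, {"tx": -0.99, "ty": 0.8, "tz": 0, "ax": 0, "ay": 0, "az": 0}, {"tx": -0.99, "ty": 0.8, "tz": 0, "ax": 0, "ay": 0, "az": 0}]}}

```text
time_s: 3.8
ee_pos: [0.4286, 0.1874, 0.4048]
eef_rot: [3.141, -0.0, 1.607]
force: [0.1, 1.2, -0.3]
grip_width: 0.0564
grip_force: 0.0
```

Call:
{"name": "apply_moves", "arguments": {"increments": [{"tx": -0.98, "ty": 0.79, "tz": 0.6, "ax": 0, "ay": 0, "az": 0}, {"tx": -0.98, "ty": 0.79, "tz": 0.6, "ax": 0, "ay": 0, "az": 0}, {"tx": -0.98, "ty": 0.79, "tz": 0.6, "ax": 0, "ay": 0, "az": 0}, {"tx": -0.98, "ty": 0.79, "tz": 0.8, "ax": 0, "ay": 0, "az": 0}, {"tx": -0.98, "ty": 0.79, "tz": 0.8, "ax": 0, "ay": 0, "az": 0}, {"tx": -0.98, "ty": 0.79, "tz": 0.8, "ax": 0, "ay": 0, "az": 0}, {"tx": 0, "ty": 0, "tz": 0.8, "ax": 0, "ay": 0, "az": 0}, {"tx": 0, "ty": 0, "tz": 0.2, "ax": 0, "ay": 0, "az": 0}, {"tx": 0, "ty": 0, "tz": 0, "ax": 0, "ay": 0, "az": 0}]}}

```text
time_s: 4.92
ee_pos: [0.576, 0.0173, 0.249]
eef_rot: [-3.142, -0.0, 1.606]
force: [1.1, 0.0, 1.1]
grip_width: 0.0565
grip_force: 0.0
```

```bash
python3 go.py .577 .0167 .001; python3 - <<'E'
from h import *
c=shot("top","t2",(290,160,390,260),5); d=shot("side","s2",(280,150,380,250),5)
a=cv2.imread("pics/t2.png"); b=cv2.imread("pics/s2.png"); cv2.imwrite("pics/m2.png",cv2.resize(cv2.hconcat([a,b]),(800,400)))
E
```

```text
t 4.925 tip [0.576  0.0173 0.05  ] rpy [-3.1416 -0.      1.606 ] w 0.0565 gf 0.0
units tx ty tz [-0.02  0.03  1.63] az 0.01
```

View pics/m2.png

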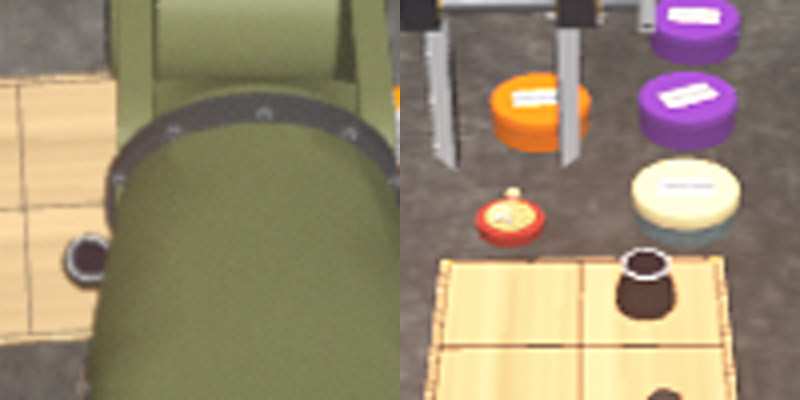

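The side view shows the fingers at 50 mm straddling the ring (finger tips at about crop (446,165) and (570,165), ring at (511,220)). Next I'll check the projected tip position against this.

```bash
python3 - <<'E'
from h import *
b=camera("side")
f=lambda X:(proj(b,X)-[280,150])*4+[401.5,1.5]
for dx in (-.0345,-.028,.028,.0345):
  for dy in (-.008,.008): print(dx,dy,f([.576+dx,.0173+dy,.05]).round(0))
print("ring",f([.577,.0167,.008]))
E
```

```text
-0.0345 -0.008 [569. 149.]
-0.0345 0.008 [568. 164.]
-0.028 -0.008 [558. 148.]
-0.028 0.008 [557. 164.]
0.028 -0.008 [460. 148.]
0.028 0.008 [457. 163.]
0.0345 -0.008 [448. 148.]
0.0345 0.008 [446. 163.]
ring [509.09067091 215.85793331]
```

Call:
{"name": "apply_moves", "arguments": {"increments": [{"tx": -0.02, "ty": 0.03, "tz": 0.5, "ax": 0, "ay": 0, "az": 0}, {"tx": 0, "ty": 0, "tz": 0.5, "ax": 0, "ay": 0, "az": 0}, {"tx": 0, "ty": 0, "tz": 0.4, "ax": 0, "ay": 0, "az": 0}, {"tx": 0, "ty": 0, "tz": 0.2, "ax": 0, "ay": 0, "az": 0}, {"tx": 0, "ty": 0, "tz": 0, "ax": 0, "ay": 0, "az": 0}]}}

```text
time_s: 5.7
ee_pos: [0.577, 0.0165, 0.2003]
eef_rot: [-3.141, -0.0, 1.605]
force: [0.4, -0.2, -0.2]
grip_width: 0.0564
grip_force: 0.0
```

Call:
{"name": "apply_moves", "arguments": {"increments": [{"tx": 0, "ty": 0, "tz": 0, "ax": 0, "ay": 0, "az": 0}, {"tx": 0, "ty": 0, "tz": 0, "ax": 0, "ay": 0, "az": 0}, {"tx": 0, "ty": 0, "tz": 0, "ax": 0, "ay": 0, "az": 0}, {"tx": 0, "ty": 0, "tz": 0, "ax": 0, "ay": 0, "az": 0}, {"tx": 0, "ty": 0, "tz": 0, "ax": 0, "ay": 0, "az": 0}, {"tx": 0, "ty": 0, "tz": 0, "ax": 0, "ay": 0, "az": 0}], "jaw": 0.75}}

```text
time_s: 6.45
ee_pos: [0.577, 0.0164, 0.2007]
eef_rot: [3.141, 0.0, 1.605]
force: [-0.1, -0.8, 1.1]
grip_width: 0.0386
grip_force: 15.0
```

Call:
{"name": "apply_moves", "arguments": {"increments": [{"tx": 0, "ty": 0, "tz": -0.5, "ax": 0, "ay": 0, "az": 0}, {"tx": 0, "ty": 0, "tz": -0.8, "ax": 0, "ay": 0, "az": 0}, {"tx": 0, "ty": 0, "tz": -1, "ax": 0, "ay": 0, "az": 0}, {"tx": 0, "ty": 0, "tz": -1, "ax": 0, "ay": 0, "az": 0}, {"tx": 0, "ty": 0, "tz": -0.5, "ax": 0, "ay": 0, "az": 0}, {"tx": 0, "ty": 0, "tz": 0, "ax": 0, "ay": 0, "az": 0}]}}

```text
time_s: 7.2
ee_pos: [0.5769, 0.0165, 0.3155]
eef_rot: [3.14, 0.0, 1.605]
force: [-0.7, -0.1, -1.6]
grip_width: 0.0386
grip_force: 15.0
```

```bash
python3 go.py .4927 .1702 .0075
```

```text
t 7.2 tip [0.5772 0.0165 0.1165] rpy [3.1400e+00 1.0000e-04 1.6048e+00] w 0.0386 gf 15.0
units tx ty tz [ 5.22 -2.65  3.63] az -0.0
```

Call:
{"name": "apply_moves", "arguments": {"increments": [{"tx": 0.87, "ty": -0.44, "tz": 0, "ax": 0, "ay": 0, "az": 0}, {"tx": 0.87, "ty": -0.44, "tz": 0, "ax": 0, "ay": 0, "az": 0}, {"tx": 0.87, "ty": -0.44, "tz": 0, "ax": 0, "ay": 0, "az": 0}, {"tx": 0.87, "ty": -0.44, "tz": 0, "ax": 0, "ay": 0, "az": 0}, {"tx": 0.87, "ty": -0.44, "tz": 0, "ax": 0, "ay": 0, "az": 0}, {"tx": 0.87, "ty": -0.45, "tz": 0, "ax": 0, "ay": 0, "az": 0}, {"tx": 0, "ty": 0, "tz": 0.9, "ax": 0, "ay": 0, "az": 0}, {"tx": 0, "ty": 0, "tz": 0.9, "ax": 0, "ay": 0, "az": 0}, {"tx": 0, "ty": 0, "tz": 0.7, "ax": 0, "ay": 0, "az": 0}, {"tx": 0, "ty": 0, "tz": 0.4, "ax": 0, "ay": 0, "az": 0}, {"tx": 0, "ty": 0, "tz": 0, "ax": 0, "ay": 0, "az": 0}, {"tx": 0, "ty": 0, "tz": 0, "ax": 0, "ay": 0, "az": 0}]}}

```text
time_s: 8.7
ee_pos: [0.4923, 0.1703, 0.2282]
eef_rot: [3.141, -0.0, 1.605]
force: [-0.9, 0.7, -1.3]
grip_width: 0.0384
grip_force: 15.0
```

```bash
python3 go.py .4927 .1702 .0075; python3 - <<'E'
from h import *
c=shot("side","s3",(270,190,390,290),5)
print((proj(c,[.4929,.1652,.005])-[270,190])*5+2,(proj(c,[.4927,.1702,.015])-[270,190])*5+2)
E
```

```text
t 8.7 tip [0.4925 0.1703 0.0292] rpy [ 3.1408e+00 -2.0000e-04  1.6047e+00] w 0.0384 gf 15.0
units tx ty tz [-0.    0.01  0.72] az -0.0
[366.47372434 288.41163222] [367.09292449 277.79204093]
```

View pics/s3.png

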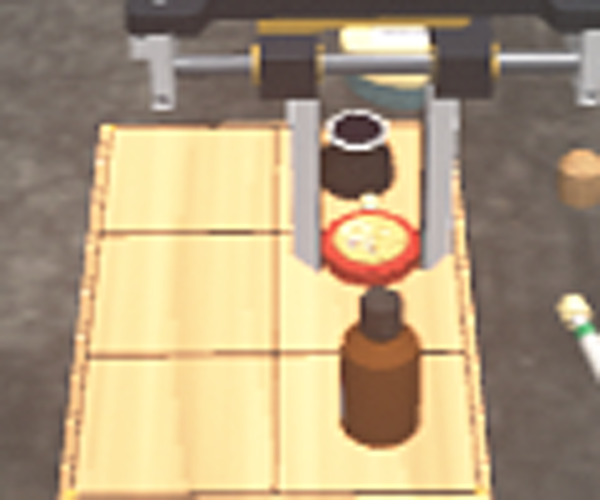

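The ring is held level at crop (371,241), between the loupe and the bottle. Next I'll estimate its offset within the fingers.

```bash
python3 - <<'E'
from h import *
c=camera("side")
f=lambda X:((proj(c,X)-[270,190])*5+2).round(1)
for dy in (0,.003): print("ring top",f([.4925,.1703+dy,.0365]))
print("tip front corners",f([.4925-.0195,.1783,.0292]),f([.4925+.0195,.1783,.0292]))
print("board lines", f([.5304,.1665,.005]), "xing pred", f([.5304-.0375*.0338*-1-.0,.1665+.0375,.005]),f([.5304+.00127,.1665-.0375,.005]))
E
```

```text
ring top [368.  236.8]
ring top [368.  241.6]
tip front corners [417.1 264.6] [318.5 263.3]
board lines [274.4 289.3] xing pred [267.4 352. ] [274.9 230.6]
```

Call:
{"name": "apply_moves", "arguments": {"increments": [{"tx": -0.07, "ty": 0, "tz": 0.3, "ax": 0, "ay": 0, "az": 0}, {"tx": 0, "ty": 0, "tz": 0.25, "ax": 0, "ay": 0, "az": 0}, {"tx": 0, "ty": 0, "tz": 0.15, "ax": 0, "ay": 0, "az": 0}, {"tx": 0, "ty": 0, "tz": 0.02, "ax": 0, "ay": 0, "az": 0}, {"tx": 0, "ty": 0, "tz": 0, "ax": 0, "ay": 0, "az": 0}, {"tx": 0, "ty": 0, "tz": 0, "ax": 0, "ay": 0, "az": 0}]}}

```text
time_s: 9.55
ee_pos: [0.4923, 0.1682, 0.2062]
eef_rot: [3.141, -0.0, 1.605]
force: [0.2, 0.3, 0.2]
grip_width: 0.0382
grip_force: 15.0
```

Call:
{"name": "apply_moves", "arguments": {"increments": [{"tx": 0, "ty": 0, "tz": 0, "ax": 0, "ay": 0, "az": 0}, {"tx": 0, "ty": 0, "tz": 0, "ax": 0, "ay": 0, "az": 0}, {"tx": 0, "ty": 0, "tz": 0, "ax": 0, "ay": 0, "az": 0}, {"tx": 0, "ty": 0, "tz": 0, "ax": 0, "ay": 0, "az": 0}], "jaw": 0.45}}

```text
time_s: 10.05
ee_pos: [0.4922, 0.1682, 0.2061]
eef_rot: [-3.142, 0.0, 1.605]
force: [0.1, -0.4, -0.8]
grip_width: 0.0517
grip_force: 0.0
```

Call:
{"name": "apply_moves", "arguments": {"increments": [{"tx": 0, "ty": 0, "tz": -0.3, "ax": 0, "ay": 0, "az": 0}, {"tx": 0, "ty": 0, "tz": -0.7, "ax": 0, "ay": 0, "az": 0}, {"tx": 0, "ty": 0, "tz": -1, "ax": 0, "ay": 0, "az": 0}, {"tx": 0, "ty": 0, "tz": -1, "ax": 0, "ay": 0, "az": 0}, {"tx": 0, "ty": 0, "tz": -1, "ax": 0, "ay": 0, "az": 0}, {"tx": 0, "ty": 0, "tz": 0, "ax": 0, "ay": 0, "az": 0}], "jaw": 0.3}}

```text
time_s: 10.8
ee_pos: [0.4924, 0.1682, 0.3285]
eef_rot: [3.137, -0.001, 1.605]
force: [0.3, 0.2, -0.3]
grip_width: 0.0655
grip_force: 0.0
```

```bash
python3 go.py .467 .328 .05
```

```text
t 10.8 tip [0.4932 0.1685 0.1295] rpy [ 3.1373e+00 -1.0000e-03  1.6048e+00] w 0.0655 gf 0.0
units tx ty tz [ 5.34 -0.7   2.65] az -0.0
```

Call:
{"name": "apply_moves", "arguments": {"increments": [{"tx": 0.89, "ty": -0.12, "tz": 0, "ax": 0, "ay": 0, "az": 0}, {"tx": 0.89, "ty": -0.12, "tz": 0, "ax": 0, "ay": 0, "az": 0}, {"tx": 0.89, "ty": -0.12, "tz": 0, "ax": 0, "ay": 0, "az": 0}, {"tx": 0.89, "ty": -0.12, "tz": 0.2, "ax": 0, "ay": 0, "az": 0}, {"tx": 0.89, "ty": -0.12, "tz": 0.5, "ax": 0, "ay": 0, "az": 0}, {"tx": 0.89, "ty": -0.1, "tz": 0.6, "ax": 0, "ay": 0, "az": 0}, {"tx": 0, "ty": 0, "tz": 0.7, "ax": 0, "ay": 0, "az": 0}, {"tx": 0, "ty": 0, "tz": 0.65, "ax": 0, "ay": 0, "az": 0}, {"tx": 0, "ty": 0, "tz": 0, "ax": 0, "ay": 0, "az": 0}, {"tx": 0, "ty": 0, "tz": 0, "ax": 0, "ay": 0, "az": 0}]}}

```text
time_s: 12.05
ee_pos: [0.4659, 0.3276, 0.2469]
eef_rot: [3.141, -0.0, 1.605]
force: [-0.1, 0.4, 0.8]
grip_width: 0.066
grip_force: 0.0
```

```bash
python3 go.py .467 .328 .003; python3 - <<'E'
from h import *
c=shot("side","s4",(290,220,410,330),5)
f=lambda X:((proj(c,X)-[290,220])*5+2).round(1)
tip=get_obs()["ee_pos"]-[0,0,.199]
print("tip front corners",f(tip+[-.033,.008,0]),f(tip+[.033,.008,0]),"lid",f([.467,.328,.017]),f([.467,.331,.017]), "base front", f([.467,.3525,0]))
E
```

```text
t 12.05 tip [0.466  0.3276 0.0479] rpy [ 3.1413e+00 -2.0000e-04  1.6047e+00] w 0.066 gf 0.0
units tx ty tz [0.01 0.03 1.5 ] az -0.0
tip front corners [446.1 381. ] [246.7 377.3] lid [340.  425.7] [340.2 432.4] base front [340.2 515.3]
```

View pics/s4.png

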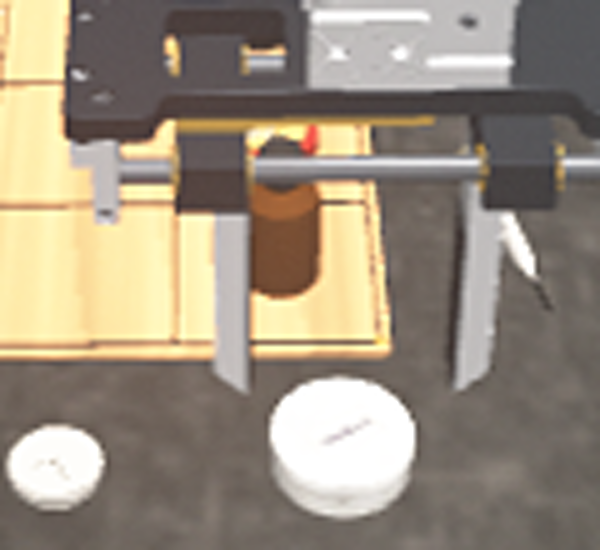

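The tin's lid centre is at crop (343,420) and the finger tips are at (249,392) and (453,390), so the tin is centred between them. I'll descend and grip.

Call:
{"name": "apply_moves", "arguments": {"increments": [{"tx": -0.03, "ty": 0.03, "tz": 0.5, "ax": 0, "ay": 0, "az": 0}, {"tx": 0, "ty": 0, "tz": 0.5, "ax": 0, "ay": 0, "az": 0}, {"tx": 0, "ty": 0, "tz": 0.35, "ax": 0, "ay": 0, "az": 0}, {"tx": 0, "ty": 0, "tz": 0.15, "ax": 0, "ay": 0, "az": 0}, {"tx": 0, "ty": 0, "tz": 0, "ax": 0, "ay": 0, "az": 0}]}}

```text
time_s: 12.72
ee_pos: [0.4667, 0.3267, 0.2013]
eef_rot: [-3.141, 0.0, 1.605]
force: [-0.1, 1.3, -0.1]
grip_width: 0.0658
grip_force: 0.0
```

Call:
{"name": "apply_moves", "arguments": {"increments": [{"tx": 0, "ty": 0, "tz": 0, "ax": 0, "ay": 0, "az": 0}, {"tx": 0, "ty": 0, "tz": 0, "ax": 0, "ay": 0, "az": 0}, {"tx": 0, "ty": 0, "tz": 0, "ax": 0, "ay": 0, "az": 0}, {"tx": 0, "ty": 0, "tz": 0, "ax": 0, "ay": 0, "az": 0}, {"tx": 0, "ty": 0, "tz": 0, "ax": 0, "ay": 0, "az": 0}, {"tx": 0, "ty": 0, "tz": 0, "ax": 0, "ay": 0, "az": 0}], "jaw": 0.65}}

```text
time_s: 13.48
ee_pos: [0.4668, 0.3267, 0.2019]
eef_rot: [3.141, -0.0, 1.605]
force: [-1.1, -1.5, 5.1]
grip_width: 0.0488
grip_force: 15.0
```

Call:
{"name": "apply_moves", "arguments": {"increments": [{"tx": 0, "ty": 0, "tz": -0.5, "ax": 0, "ay": 0, "az": 0}, {"tx": 0, "ty": 0, "tz": -0.9, "ax": 0, "ay": 0, "az": 0}, {"tx": 0, "ty": 0, "tz": -1, "ax": 0, "ay": 0, "az": 0}, {"tx": 0, "ty": 0, "tz": -1, "ax": 0, "ay": 0, "az": 0}, {"tx": 0, "ty": 0, "tz": -0.7, "ax": 0, "ay": 0, "az": 0}, {"tx": 0, "ty": 0, "tz": 0, "ax": 0, "ay": 0, "az": 0}]}}

```text
time_s: 14.22
ee_pos: [0.4667, 0.3267, 0.3264]
eef_rot: [3.139, -0.002, 1.605]
force: [0.7, 0.0, -0.6]
grip_width: 0.0486
grip_force: 15.0
```

```bash
python3 - <<'E'
import numpy as np
for b in [(37.5,-75),(37.5,75),(-37.5,0)]:
    c,s=np.cos(.0338),np.sin(.0338); print(b,.5304+c*b[0]/1e3-s*b[1]/1e3,.1645+s*b[0]/1e3+c*b[1]/1e3)
E
python3 go.py .5704 .0908 .0085
```

```text
(37.5, -75) 0.5704130986359202 0.09081009609483719
(37.5, 75) 0.5653440639425782 0.24072442125183374
(-37.5, 0) 0.49292141871075085 0.16323274132666454
t 14.225 tip [0.4673 0.327  0.1274] rpy [ 3.1388e+00 -1.6000e-03  1.6048e+00] w 0.0486 gf 15.0
units tx ty tz [-7.99  3.16  3.96] az -0.0
```

Call:
{"name": "apply_moves", "arguments": {"increments": [{"tx": -0.9, "ty": 0.35, "tz": 0, "ax": 0, "ay": 0, "az": 0}, {"tx": -0.9, "ty": 0.35, "tz": 0, "ax": 0, "ay": 0, "az": 0}, {"tx": -0.9, "ty": 0.35, "tz": 0, "ax": 0, "ay": 0, "az": 0}, {"tx": -0.9, "ty": 0.35, "tz": 0, "ax": 0, "ay": 0, "az": 0}, {"tx": -0.9, "ty": 0.35, "tz": 0, "ax": 0, "ay": 0, "az": 0}, {"tx": -0.9, "ty": 0.35, "tz": 0, "ax": 0, "ay": 0, "az": 0}, {"tx": -0.9, "ty": 0.35, "tz": 0, "ax": 0, "ay": 0, "az": 0}, {"tx": -0.9, "ty": 0.35, "tz": 0.4, "ax": 0, "ay": 0, "az": 0}, {"tx": -0.79, "ty": 0.36, "tz": 0.8, "ax": 0, "ay": 0, "az": 0}, {"tx": 0, "ty": 0, "tz": 0.9, "ax": 0, "ay": 0, "az": 0}, {"tx": 0, "ty": 0, "tz": 0.9, "ax": 0, "ay": 0, "az": 0}, {"tx": 0, "ty": 0, "tz": 0.3, "ax": 0, "ay": 0, "az": 0}]}}

```text
time_s: 15.72
ee_pos: [0.569, 0.0902, 0.2233]
eef_rot: [-3.138, 0.0, 1.605]
force: [0.3, -0.2, 0.3]
grip_width: 0.0488
grip_force: 15.0
```

Call:
{"name": "apply_moves", "arguments": {"increments": [{"tx": 0, "ty": 0, "tz": 0, "ax": 0, "ay": 0, "az": 0}, {"tx": 0, "ty": 0, "tz": 0, "ax": 0, "ay": 0, "az": 0}]}}

```text
time_s: 15.98
ee_pos: [0.5698, 0.0904, 0.2265]
eef_rot: [3.14, -0.0, 1.605]
force: [-0.0, 0.3, -0.3]
grip_width: 0.0491
grip_force: 15.0
```

```bash
python3 go.py .5704 .0908 .0085; python3 - <<'E'
from h import *
c=shot("side","s5",(270,190,390,290),5)
f=lambda X:((proj(c,X)-[270,190])*5+2).round(1)
tip=get_obs()["ee_pos"]-[0,0,.199]
print("tip front corners",f(tip+[-.0244,.008,0]),f(tip+[.0244,.008,0]),"lid",f(tip+[0,0,.0135]), "board pts",f([.5291,.202,.005]),f([.5317,.127,.005]),f([.6132,.0511,.005]))
E
```

```text
t 15.975 tip [0.5701 0.0905 0.0275] rpy [ 3.1403 -0.      1.6049] w 0.0491 gf 15.0
units tx ty tz [0.01 0.01 0.63] az -0.0
tip front corners [244.6 143.8] [130.9 142.6] lid [187.7 106.7] board pts [274.2 348.7] [275.  227.6] [101.5 118.6]
```

View pics/s5.png

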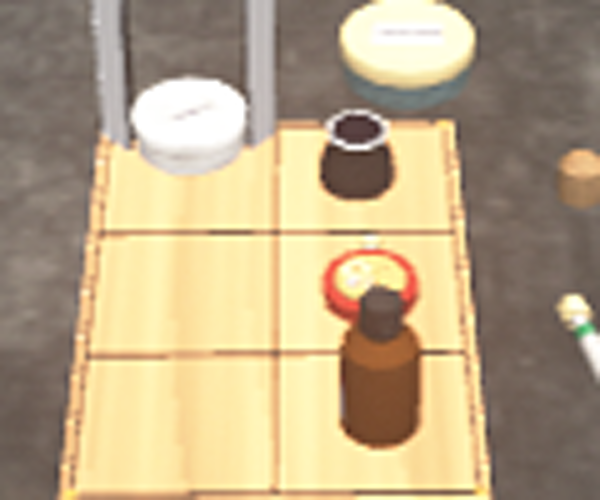

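The tin is held at crop (190,111), and the tips and board lines share the same +4 row offset, so the board estimate holds. The movement lies in the front middle at (371,282). I'll set the tin down.

Call:
{"name": "apply_moves", "arguments": {"increments": [{"tx": 0, "ty": 0.01, "tz": 0.3, "ax": 0, "ay": 0, "az": 0}, {"tx": 0, "ty": 0, "tz": 0.2, "ax": 0, "ay": 0, "az": 0}, {"tx": 0, "ty": 0, "tz": 0.12, "ax": 0, "ay": 0, "az": 0}, {"tx": 0, "ty": 0, "tz": 0.02, "ax": 0, "ay": 0, "az": 0}, {"tx": 0, "ty": 0, "tz": 0, "ax": 0, "ay": 0, "az": 0}, {"tx": 0, "ty": 0, "tz": 0, "ax": 0, "ay": 0, "az": 0}]}}

```text
time_s: 16.77
ee_pos: [0.5699, 0.0904, 0.2064]
eef_rot: [3.142, -0.0, 1.605]
force: [-1.0, 1.3, 0.9]
grip_width: 0.049
grip_force: 15.0
```

Call:
{"name": "apply_moves", "arguments": {"increments": [{"tx": 0, "ty": 0, "tz": 0, "ax": 0, "ay": 0, "az": 0}, {"tx": 0, "ty": 0, "tz": 0, "ax": 0, "ay": 0, "az": 0}, {"tx": 0, "ty": 0, "tz": 0, "ax": 0, "ay": 0, "az": 0}, {"tx": 0, "ty": 0, "tz": 0, "ax": 0, "ay": 0, "az": 0}], "jaw": 0.35}}

```text
time_s: 17.27
ee_pos: [0.5699, 0.0903, 0.2063]
eef_rot: [-3.142, 0.0, 1.605]
force: [-0.4, 0.5, 0.2]
grip_width: 0.0612
grip_force: 0.0
```

Call:
{"name": "apply_moves", "arguments": {"increments": [{"tx": 0, "ty": 0, "tz": -0.3, "ax": 0, "ay": 0, "az": 0}, {"tx": 0, "ty": 0, "tz": -0.7, "ax": 0, "ay": 0, "az": 0}, {"tx": 0, "ty": 0, "tz": -1, "ax": 0, "ay": 0, "az": 0}, {"tx": 0, "ty": 0, "tz": -1, "ax": 0, "ay": 0, "az": 0}, {"tx": 0, "ty": 0, "tz": -1, "ax": 0, "ay": 0, "az": 0}, {"tx": 0, "ty": 0, "tz": 0, "ax": 0, "ay": 0, "az": 0}], "jaw": 0.17}}

```text
time_s: 18.02
ee_pos: [0.5701, 0.0904, 0.329]
eef_rot: [3.137, -0.0, 1.605]
force: [0.4, -0.0, 0.0]
grip_width: 0.078
grip_force: 0.0
```

```bash
python3 go.py .4764 .0055 .05
```

```text
t 18.025 tip [0.5709 0.0905 0.13  ] rpy [ 3.1371e+00 -3.0000e-04  1.6048e+00] w 0.078 gf 0.0
units tx ty tz [-2.72 -3.26  2.67] az -0.0
```

Call:
{"name": "apply_moves", "arguments": {"increments": [{"tx": -0.68, "ty": -0.8, "tz": 0, "ax": 0, "ay": 0, "az": 0}, {"tx": -0.68, "ty": -0.8, "tz": 0, "ax": 0, "ay": 0, "az": 0}, {"tx": -0.68, "ty": -0.8, "tz": 0.3, "ax": 0, "ay": 0, "az": 0}, {"tx": -0.68, "ty": -0.84, "tz": 0.6, "ax": 0, "ay": 0, "az": 0}, {"tx": 0, "ty": 0, "tz": 0.9, "ax": 0, "ay": 0, "az": 0}, {"tx": 0, "ty": 0, "tz": 0.7, "ax": 0, "ay": 0, "az": 0}, {"tx": 0, "ty": 0, "tz": 0.1, "ax": 0, "ay": 0, "az": 0}, {"tx": 0, "ty": 0, "tz": 0, "ax": 0, "ay": 0, "az": 0}, {"tx": 0, "ty": 0, "tz": 0, "ax": 0, "ay": 0, "az": 0}]}}

```text
time_s: 19.15
ee_pos: [0.4757, 0.0056, 0.249]
eef_rot: [3.141, 0.0, 1.605]
force: [0.3, -0.9, -0.7]
grip_width: 0.0777
grip_force: 0.0
```

```bash
python3 go.py .4764 .0055 .003; python3 - <<'E'
from h import *
c=shot("side","s6",(270,150,390,250),5)
f=lambda X:((proj(c,X)-[270,150])*5+2).round(1)
tip=get_obs()["ee_pos"]-[0,0,.199]
print("tip front corners",f(tip+[-.039,.008,0]),f(tip+[.039,.008,0]),"base front",f([.4764,.0365,0]),f([.4764,.0395,0]),"lid", f([.4764,.0055,.022]))
E
```

```text
t 19.15 tip [0.4759 0.0056 0.05  ] rpy [3.1406e+00 1.0000e-04 1.6049e+00] w 0.0777 gf 0.0
units tx ty tz [-0.    0.01  1.57] az -0.0
tip front corners [493.8 192.5] [320.7 191.3] base front [404.  311.2] [404.1 315.1] lid [404.2 233.1]
```

View pics/s6.png

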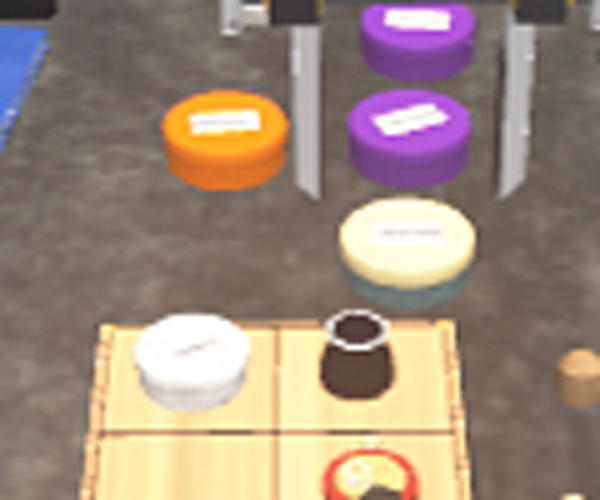

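The large tin's lid is at crop (407,240) and the tips are at (320,197) and (499,197). It is centred in x, and its base front says y is a few mm lower, near 0.003, as the top view gave. Descending with that correction.

Call:
{"name": "apply_moves", "arguments": {"increments": [{"tx": -0.08, "ty": 0, "tz": 0.5, "ax": 0, "ay": 0, "az": 0}, {"tx": 0, "ty": 0.01, "tz": 0.5, "ax": 0, "ay": 0, "az": 0}, {"tx": 0, "ty": 0, "tz": 0.4, "ax": 0, "ay": 0, "az": 0}, {"tx": 0, "ty": 0, "tz": 0.17, "ax": 0, "ay": 0, "az": 0}, {"tx": 0, "ty": 0, "tz": 0, "ax": 0, "ay": 0, "az": 0}]}}

```text
time_s: 19.82
ee_pos: [0.4759, 0.0031, 0.2009]
eef_rot: [-3.141, -0.0, 1.605]
force: [0.6, 0.4, -0.2]
grip_width: 0.0783
grip_force: 0.0
```

Call:
{"name": "apply_moves", "arguments": {"increments": [{"tx": 0, "ty": 0, "tz": 0, "ax": 0, "ay": 0, "az": 0}, {"tx": 0, "ty": 0, "tz": 0, "ax": 0, "ay": 0, "az": 0}, {"tx": 0, "ty": 0, "tz": 0, "ax": 0, "ay": 0, "az": 0}, {"tx": 0, "ty": 0, "tz": 0, "ax": 0, "ay": 0, "az": 0}, {"tx": 0, "ty": 0, "tz": 0, "ax": 0, "ay": 0, "az": 0}, {"tx": 0, "ty": 0, "tz": 0, "ax": 0, "ay": 0, "az": 0}], "jaw": 0.5}}

```text
time_s: 20.58
ee_pos: [0.476, 0.0031, 0.2016]
eef_rot: [3.141, 0.0, 1.605]
force: [-1.0, 0.5, 5.8]
grip_width: 0.0618
grip_force: 15.0
```

Call:
{"name": "apply_moves", "arguments": {"increments": [{"tx": 0, "ty": 0, "tz": -0.5, "ax": 0, "ay": 0, "az": 0}, {"tx": 0, "ty": 0, "tz": -0.9, "ax": 0, "ay": 0, "az": 0}, {"tx": 0, "ty": 0, "tz": -1, "ax": 0, "ay": 0, "az": 0}, {"tx": 0, "ty": 0, "tz": -1, "ax": 0, "ay": 0, "az": 0}, {"tx": 0, "ty": 0, "tz": -0.7, "ax": 0, "ay": 0, "az": 0}, {"tx": 0, "ty": 0, "tz": 0, "ax": 0, "ay": 0, "az": 0}]}}

```text
time_s: 21.32
ee_pos: [0.4759, 0.0031, 0.3259]
eef_rot: [3.139, 0.0, 1.605]
force: [-0.6, 0.5, -1.2]
grip_width: 0.0613
grip_force: 15.0
```

```bash
python3 go.py .5653 .2407 .0085; python3 - <<'E'
from h import *
c=camera("side"); cv2.imwrite("pics/s7.png",c["pixels"][:,:,::-1])
E
```

```text
t 21.325 tip [0.4765 0.003  0.1269] rpy [3.1386e+00 3.0000e-04 1.6047e+00] w 0.0613 gf 15.0
units tx ty tz [7.82 3.21 3.95] az -0.0
```

Call:
{"name": "apply_moves", "arguments": {"increments": [{"tx": 0.9, "ty": 0.37, "tz": 0, "ax": 0, "ay": 0, "az": 0}, {"tx": 0.9, "ty": 0.37, "tz": 0, "ax": 0, "ay": 0, "az": 0}, {"tx": 0.9, "ty": 0.37, "tz": 0, "ax": 0, "ay": 0, "az": 0}, {"tx": 0.9, "ty": 0.37, "tz": 0, "ax": 0, "ay": 0, "az": 0}, {"tx": 0.9, "ty": 0.37, "tz": 0, "ax": 0, "ay": 0, "az": 0}, {"tx": 0.9, "ty": 0.37, "tz": 0, "ax": 0, "ay": 0, "az": 0}, {"tx": 0.9, "ty": 0.37, "tz": 0, "ax": 0, "ay": 0, "az": 0}, {"tx": 0.9, "ty": 0.37, "tz": 0, "ax": 0, "ay": 0, "az": 0}, {"tx": 0.62, "ty": 0.25, "tz": 0.5, "ax": 0, "ay": 0, "az": 0}, {"tx": 0, "ty": 0, "tz": 0.9, "ax": 0, "ay": 0, "az": 0}, {"tx": 0, "ty": 0, "tz": 0.9, "ax": 0, "ay": 0, "az": 0}, {"tx": 0, "ty": 0, "tz": 0.7, "ax": 0, "ay": 0, "az": 0}]}}

```text
time_s: 22.88
ee_pos: [0.5637, 0.2407, 0.2316]
eef_rot: [-3.139, 0.001, 1.605]
force: [0.4, -0.5, -0.3]
grip_width: 0.0615
grip_force: 15.0
```

Call:
{"name": "apply_moves", "arguments": {"increments": [{"tx": 0, "ty": 0, "tz": 0.3, "ax": 0, "ay": 0, "az": 0}, {"tx": 0, "ty": 0, "tz": 0, "ax": 0, "ay": 0, "az": 0}, {"tx": 0, "ty": 0, "tz": 0, "ax": 0, "ay": 0, "az": 0}]}}

```text
time_s: 23.25
ee_pos: [0.5644, 0.2409, 0.226]
eef_rot: [3.141, -0.0, 1.605]
force: [0.6, -0.0, -0.5]
grip_width: 0.0618
grip_force: 15.0
```

```bash
python3 go.py .5653 .2407 .0085; python3 - <<'E'
from h import *
c=shot("side","s8",(270,190,390,300),5)
f=lambda X:((proj(c,X)-[270,190])*5+2).round(1)
tip=get_obs()["ee_pos"]-[0,0,.199]
print("tip front corners",f(tip+[-.031,.008,0]),f(tip+[.031,.008,0]),"lid c, back, front",f(tip+[0,0,.019]),f(tip+[0,-.031,.019]),f(tip+[0,.031,.019]))
print("mov ring top center (want)",f([.4927,.1682,.013]),"knob end want",f([.4929,.139,.010]),"small lid",f([.5704,.0908,.022]),f([.5704,.0663,.022]))
E
```

```text
t 23.25 tip [0.5646 0.241  0.027 ] rpy [ 3.1406e+00 -3.0000e-04  1.6048e+00] w 0.0618 gf 15.0
units tx ty tz [-0.01  0.02  0.62] az -0.0
tip front corners [256.7 390.5] [ 90.5 387.9] lid c, back, front [172.9 336.6] [179.1 281.6] [166.2 395.2]
mov ring top center (want) [367.1 278.3] knob end want [366.9 237.8] small lid [188.1 142.7] [192.  109.2]
```

View pics/s8.png

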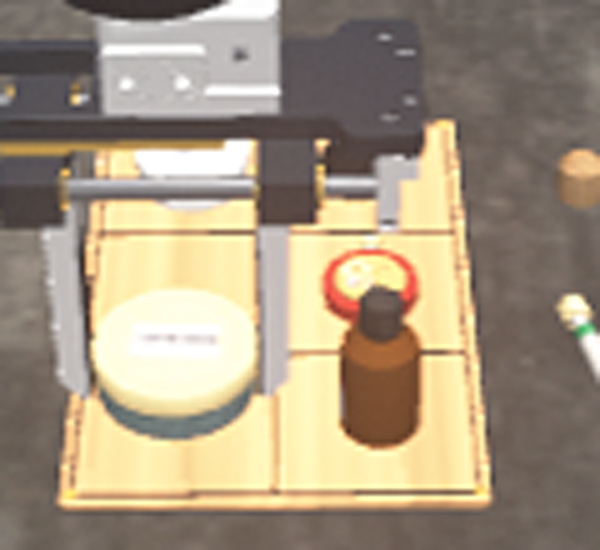

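The large tin is held at crop (175,345), and its lid edges match the prediction, so it is centred in the grip. I'll set it down and open only a little because of the bottle.

Call:
{"name": "apply_moves", "arguments": {"increments": [{"tx": -0.01, "ty": 0.02, "tz": 0.3, "ax": 0, "ay": 0, "az": 0}, {"tx": 0, "ty": 0, "tz": 0.2, "ax": 0, "ay": 0, "az": 0}, {"tx": 0, "ty": 0, "tz": 0.1, "ax": 0, "ay": 0, "az": 0}, {"tx": 0, "ty": 0, "tz": 0.02, "ax": 0, "ay": 0, "az": 0}, {"tx": 0, "ty": 0, "tz": 0, "ax": 0, "ay": 0, "az": 0}, {"tx": 0, "ty": 0, "tz": 0, "ax": 0, "ay": 0, "az": 0}]}}

```text
time_s: 24.05
ee_pos: [0.5648, 0.2406, 0.2067]
eef_rot: [3.141, -0.0, 1.605]
force: [-0.1, 0.2, -1.2]
grip_width: 0.0611
grip_force: 15.0
```

Call:
{"name": "apply_moves", "arguments": {"increments": [{"tx": 0, "ty": 0, "tz": 0, "ax": 0, "ay": 0, "az": 0}, {"tx": 0, "ty": 0, "tz": 0, "ax": 0, "ay": 0, "az": 0}, {"tx": 0, "ty": 0, "tz": 0, "ax": 0, "ay": 0, "az": 0}, {"tx": 0, "ty": 0, "tz": 0, "ax": 0, "ay": 0, "az": 0}], "jaw": 0.24}}

```text
time_s: 24.55
ee_pos: [0.5648, 0.2406, 0.2067]
eef_rot: [3.142, -0.0, 1.605]
force: [0.3, -0.3, -0.3]
grip_width: 0.0714
grip_force: 0.0
```

Call:
{"name": "apply_moves", "arguments": {"increments": [{"tx": 0, "ty": 0, "tz": -0.3, "ax": 0, "ay": 0, "az": 0}, {"tx": 0, "ty": 0, "tz": -0.7, "ax": 0, "ay": 0, "az": 0}, {"tx": 0, "ty": 0, "tz": -1, "ax": 0, "ay": 0, "az": 0}, {"tx": 0, "ty": 0, "tz": -1, "ax": 0, "ay": 0, "az": 0}, {"tx": 0, "ty": 0, "tz": -0.5, "ax": 0, "ay": 0, "az": 0}, {"tx": 0, "ty": 0, "tz": 0, "ax": 0, "ay": 0, "az": 0}]}}

```text
time_s: 25.3
ee_pos: [0.5648, 0.2406, 0.3124]
eef_rot: [3.14, -0.0, 1.605]
force: [-0.8, -0.0, -1.3]
grip_width: 0.0714
grip_force: 0.0
```

```bash
python3 go.py .5657 .3352 .05
```

```text
t 25.3 tip [0.5651 0.2407 0.1134] rpy [ 3.1401e+00 -5.0000e-04  1.6048e+00] w 0.0714 gf 0.0
units tx ty tz [3.15 0.12 2.11] az -0.0
```

Call:
{"name": "apply_moves", "arguments": {"increments": [{"tx": 0.8, "ty": 0.03, "tz": 0, "ax": 0, "ay": 0, "az": 0}, {"tx": 0.8, "ty": 0.03, "tz": 0, "ax": 0, "ay": 0, "az": 0}, {"tx": 0.8, "ty": 0.03, "tz": 0, "ax": 0, "ay": 0, "az": 0}, {"tx": 0.75, "ty": 0.03, "tz": 0.4, "ax": 0, "ay": 0, "az": 0}, {"tx": 0, "ty": 0, "tz": 0.7, "ax": 0, "ay": 0, "az": 0}, {"tx": 0, "ty": 0, "tz": 0.7, "ax": 0, "ay": 0, "az": 0}, {"tx": 0, "ty": 0, "tz": 0.3, "ax": 0, "ay": 0, "az": 0}, {"tx": 0, "ty": 0, "tz": 0, "ax": 0, "ay": 0, "az": 0}, {"tx": 0, "ty": 0, "tz": 0, "ax": 0, "ay": 0, "az": 0}], "jaw": 0.49}}

```text
time_s: 26.42
ee_pos: [0.5654, 0.3351, 0.2495]
eef_rot: [3.14, -0.0, 1.605]
force: [-0.1, -0.3, 0.1]
grip_width: 0.0478
grip_force: 0.0
```

```bash
python3 go.py .5657 .335 .0015; python3 - <<'E'
from h import *
c=shot("side","s9",(260,220,380,330),5)
f=lambda X:((proj(c,X)-[260,220])*5+2).round(1)
tip=get_obs()["ee_pos"]-[0,0,.199]
print("tip front corners",f(tip+[-.024,.008,0]),f(tip+[.024,.008,0]),"watch c,back,front",f([.5657,.335,.009]),f([.5657,.32,.008]),f([.5657,.35,.0]))
E
```

```text
t 26.425 tip [0.5656 0.3352 0.0505] rpy [ 3.1405e+00 -5.0000e-04  1.6045e+00] w 0.0478 gf 0.0
units tx ty tz [-0.01  0.    1.63] az -0.01
tip front corners [267.8 387.1] [123.2 384.4] watch c,back,front [202.8 451.4] [206.5 420.2] [200.4 503.2]
```

View pics/s9.png

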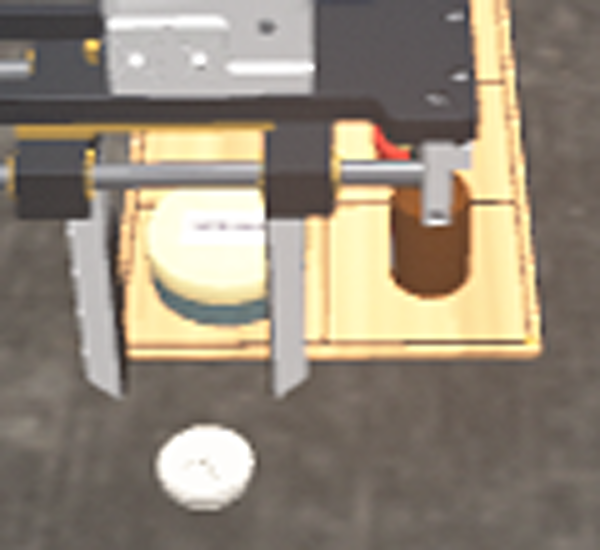

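The watch head is at crop (206,466) with the fingers centred over it, within about 1 mm of the prediction. I'll descend and grip.

Call:
{"name": "apply_moves", "arguments": {"increments": [{"tx": -0.03, "ty": 0, "tz": 0.5, "ax": 0, "ay": 0, "az": 0}, {"tx": 0, "ty": 0, "tz": 0.5, "ax": 0, "ay": 0, "az": 0}, {"tx": 0, "ty": 0, "tz": 0.4, "ax": 0, "ay": 0, "az": 0}, {"tx": 0, "ty": 0, "tz": 0.22, "ax": 0, "ay": 0, "az": 0}, {"tx": 0, "ty": 0, "tz": 0, "ax": 0, "ay": 0, "az": 0}]}}

```text
time_s: 27.1
ee_pos: [0.5653, 0.3343, 0.1999]
eef_rot: [-3.142, 0.0, 1.605]
force: [0.3, -0.7, 0.8]
grip_width: 0.0479
grip_force: 0.0
```

Call:
{"name": "apply_moves", "arguments": {"increments": [{"tx": 0, "ty": 0, "tz": 0, "ax": 0, "ay": 0, "az": 0}, {"tx": 0, "ty": 0, "tz": 0, "ax": 0, "ay": 0, "az": 0}, {"tx": 0, "ty": 0, "tz": 0, "ax": 0, "ay": 0, "az": 0}, {"tx": 0, "ty": 0, "tz": 0, "ax": 0, "ay": 0, "az": 0}, {"tx": 0, "ty": 0, "tz": 0, "ax": 0, "ay": 0, "az": 0}, {"tx": 0, "ty": 0, "tz": 0, "ax": 0, "ay": 0, "az": 0}], "jaw": 0.85}}

```text
time_s: 27.85
ee_pos: [0.5652, 0.3342, 0.2]
eef_rot: [-3.142, 0.0, 1.605]
force: [-0.4, 0.4, 0.6]
grip_width: 0.0295
grip_force: 15.0
```

Call:
{"name": "apply_moves", "arguments": {"increments": [{"tx": 0, "ty": 0, "tz": -0.5, "ax": 0, "ay": 0, "az": 0}, {"tx": 0, "ty": 0, "tz": -0.9, "ax": 0, "ay": 0, "az": 0}, {"tx": 0, "ty": 0, "tz": -1, "ax": 0, "ay": 0, "az": 0}, {"tx": 0, "ty": 0, "tz": -1, "ax": 0, "ay": 0, "az": 0}, {"tx": 0, "ty": 0, "tz": -0.7, "ax": 0, "ay": 0, "az": 0}, {"tx": 0, "ty": 0, "tz": 0, "ax": 0, "ay": 0, "az": 0}]}}

```text
time_s: 28.6
ee_pos: [0.5653, 0.3343, 0.3256]
eef_rot: [3.138, -0.002, 1.605]
force: [0.5, 0.0, -0.3]
grip_width: 0.03
grip_force: 15.0
```

```bash
python3 go.py .5702 .0905 .0245; python3 - <<'E'
from h import *
c=shot("top","t9",(190,160,350,260),5)
f=lambda X:((proj(c,X)-[190,160])*5+2).round(1)
print("small lid",f([.5701,.0905,.022]),"large",f([.565,.2407,.027]),"mov ring",f([.4925,.1682,.013]))
E
```

```text
t 28.6 tip [0.566  0.3346 0.1266] rpy [ 3.1380e+00 -1.7000e-03  1.6048e+00] w 0.03 gf 15.0
units tx ty tz [-8.14 -0.15  3.4 ] az -0.0
small lid [607.1 175.7] large [286.  192.2] mov ring [445.4 345.9]
```

View pics/t9.png

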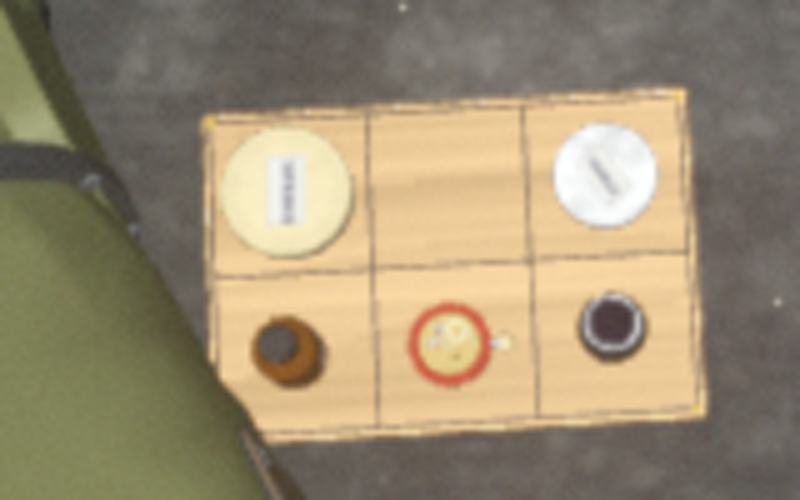

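The top view shows the large tin (286,192) and small tin (606,175) centred in the back row. The movement ring (450,344) with its knob at (505,343) is centred in the front middle to about 1 mm, and the loupe and bottle still stand. Next I'll take the watch head to the small tin.

Call:
{"name": "apply_moves", "arguments": {"increments": [{"tx": -0.9, "ty": -0.02, "tz": 0, "ax": 0, "ay": 0, "az": 0}, {"tx": -0.9, "ty": -0.02, "tz": 0, "ax": 0, "ay": 0, "az": 0}, {"tx": -0.9, "ty": -0.02, "tz": 0, "ax": 0, "ay": 0, "az": 0}, {"tx": -0.9, "ty": -0.02, "tz": 0, "ax": 0, "ay": 0, "az": 0}, {"tx": -0.9, "ty": -0.02, "tz": 0, "ax": 0, "ay": 0, "az": 0}, {"tx": -0.9, "ty": -0.02, "tz": 0, "ax": 0, "ay": 0, "az": 0}, {"tx": -0.9, "ty": -0.02, "tz": 0, "ax": 0, "ay": 0, "az": 0}, {"tx": -0.9, "ty": 0, "tz": 0, "ax": 0, "ay": 0, "az": 0}, {"tx": -0.92, "ty": 0, "tz": 0, "ax": 0, "ay": 0, "az": 0}, {"tx": 0, "ty": 0, "tz": 0.9, "ax": 0, "ay": 0, "az": 0}, {"tx": 0, "ty": 0, "tz": 0.9, "ax": 0, "ay": 0, "az": 0}, {"tx": 0, "ty": 0, "tz": 0.6, "ax": 0, "ay": 0, "az": 0}]}}

```text
time_s: 30.15
ee_pos: [0.5689, 0.0906, 0.249]
eef_rot: [-3.139, 0.0, 1.605]
force: [-0.1, 1.0, -0.0]
grip_width: 0.0298
grip_force: 15.0
```

Call:
{"name": "apply_moves", "arguments": {"increments": [{"tx": 0, "ty": 0, "tz": 0.3, "ax": 0, "ay": 0, "az": 0}, {"tx": 0, "ty": 0, "tz": 0, "ax": 0, "ay": 0, "az": 0}, {"tx": 0, "ty": 0, "tz": 0, "ax": 0, "ay": 0, "az": 0}]}}

```text
time_s: 30.52
ee_pos: [0.5695, 0.0907, 0.2428]
eef_rot: [3.14, -0.0, 1.605]
force: [-0.0, -0.4, 0.2]
grip_width: 0.0297
grip_force: 15.0
```

```bash
python3 go.py .5703 .0909 .0235; python3 - <<'E'
from h import *
c=shot("side","s10",(280,180,360,240),8)
f=lambda X:((proj(c,X)-[280,180])*8+3.5).round(1)
tip=get_obs()["ee_pos"]-[0,0,.199]
print("tip front corners",f(tip+[-.015,.008,0]),f(tip+[.015,.008,0]),"watch c,back,front",f(tip+[0,0,.008]),f(tip+[0,-.015,.007]),f(tip+[0,.015,-.001]))
print("lid c back front",f([.5703,.0909,.022]),f([.5703,.0664,.022]),f([.5703,.1154,.022]))
E
```

```text
t 30.525 tip [0.5697 0.0907 0.0438] rpy [ 3.1404 -0.      1.6049] w 0.0297 gf 15.0
units tx ty tz [0.01 0.02 0.68] az -0.0
tip front corners [275.9 261.5] [162.8 260.5] watch c,back,front [220.2 218.8] [224.4 189.2] [217.5 279.9]
lid c back front [221.6 308.9] [227.9 255.2] [215. 365.]
```

View pics/s10.png

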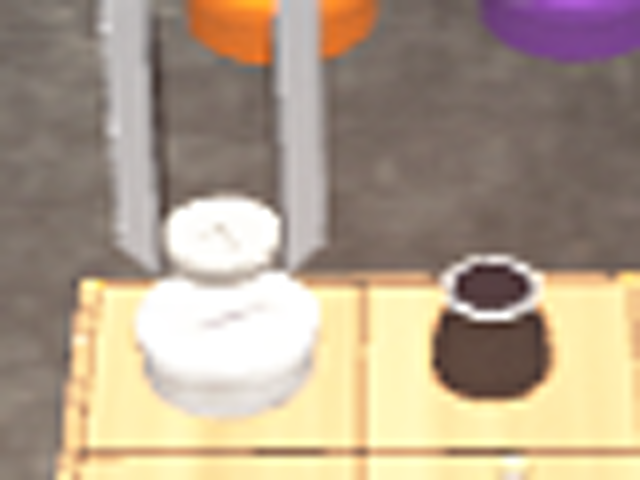

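The watch head (223,235) is held level above the small tin's lid (227,320), both in line with the prediction. I'll lower and release it.

Call:
{"name": "apply_moves", "arguments": {"increments": [{"tx": 0.01, "ty": 0.02, "tz": 0.3, "ax": 0, "ay": 0, "az": 0}, {"tx": 0, "ty": 0, "tz": 0.2, "ax": 0, "ay": 0, "az": 0}, {"tx": 0, "ty": 0, "tz": 0.12, "ax": 0, "ay": 0, "az": 0}, {"tx": 0, "ty": 0, "tz": 0.04, "ax": 0, "ay": 0, "az": 0}, {"tx": 0, "ty": 0, "tz": 0, "ax": 0, "ay": 0, "az": 0}, {"tx": 0, "ty": 0, "tz": 0, "ax": 0, "ay": 0, "az": 0}]}}

```text
time_s: 31.32
ee_pos: [0.5699, 0.0909, 0.2224]
eef_rot: [3.141, 0.0, 1.605]
force: [0.4, 0.1, -1.4]
grip_width: 0.0299
grip_force: 15.0
```

```bash
python3 go.py .5703 .0909 .0235
```

```text
t 31.325 tip [0.57   0.0909 0.0234] rpy [3.1413 0.     1.6048] w 0.0299 gf 15.0
units tx ty tz [-0.    0.01 -0.  ] az -0.0
```

Call:
{"name": "apply_moves", "arguments": {"increments": [{"tx": 0, "ty": 0, "tz": 0, "ax": 0, "ay": 0, "az": 0}, {"tx": 0, "ty": 0, "tz": 0, "ax": 0, "ay": 0, "az": 0}, {"tx": 0, "ty": 0, "tz": 0, "ax": 0, "ay": 0, "az": 0}, {"tx": 0, "ty": 0, "tz": 0, "ax": 0, "ay": 0, "az": 0}], "jaw": 0.55}}

```text
time_s: 31.82
ee_pos: [0.5699, 0.091, 0.2223]
eef_rot: [3.142, -0.0, 1.605]
force: [0.6, 0.0, 0.8]
grip_width: 0.0424
grip_force: 0.0
```

Call:
{"name": "apply_moves", "arguments": {"increments": [{"tx": 0, "ty": 0, "tz": -0.3, "ax": 0, "ay": 0, "az": 0}, {"tx": 0, "ty": 0, "tz": -0.7, "ax": 0, "ay": 0, "az": 0}, {"tx": 0, "ty": 0, "tz": -1, "ax": 0, "ay": 0, "az": 0}, {"tx": 0, "ty": 0, "tz": -1, "ax": 0, "ay": 0, "az": 0}, {"tx": 0, "ty": 0, "tz": -0.5, "ax": 0, "ay": 0, "az": 0}, {"tx": 1, "ty": -0.2, "tz": 0, "ax": 0, "ay": 0, "az": 0}, {"tx": 1, "ty": -0.2, "tz": 0, "ax": 0, "ay": 0, "az": 0}, {"tx": 1, "ty": -0.2, "tz": 0, "ax": 0, "ay": 0, "az": 0}, {"tx": 1, "ty": -0.2, "tz": 0, "ax": 0, "ay": 0, "az": 0}, {"tx": 1, "ty": -0.2, "tz": 0, "ax": 0, "ay": 0, "az": 0}, {"tx": 1, "ty": -0.2, "tz": 0, "ax": 0, "ay": 0, "az": 0}, {"tx": 1, "ty": -0.2, "tz": 0, "ax": 0, "ay": 0, "az": 0}]}}

```text
time_s: 33.33
ee_pos: [0.5204, 0.3004, 0.3269]
eef_rot: [-3.141, 0.0, 1.605]
force: [-0.0, 0.5, -0.6]
grip_width: 0.0424
grip_force: 0.0
```

Call:
{"name": "apply_moves", "arguments": {"increments": [{"tx": 1, "ty": -0.2, "tz": 0, "ax": 0, "ay": 0, "az": 0}, {"tx": 1, "ty": -0.2, "tz": 0, "ax": 0, "ay": 0, "az": 0}, {"tx": 1, "ty": -0.2, "tz": 0, "ax": 0, "ay": 0, "az": 0}, {"tx": 0, "ty": 0, "tz": 0, "ax": 0, "ay": 0, "az": 0}, {"tx": 0, "ty": 0, "tz": 0, "ax": 0, "ay": 0, "az": 0}]}}

```text
time_s: 33.95
ee_pos: [0.4999, 0.3881, 0.3269]
eef_rot: [-3.141, 0.001, 1.605]
force: [-0.1, -0.6, -0.2]
grip_width: 0.0426
grip_force: 0.0
```

```bash
python3 - <<'E'
from h import *
c=shot("top","t11",(225,165,345,255),6)
f=lambda X:((proj(c,X)-[225,165])*6+2.5).round(1)
print("watch c",f([.5703,.0909,.031]))
for b in [(37.5,-75,22),(37.5,75,27),(-37.5,0,5),(-37.5,5,13)]:
    co,s=np.cos(.0338),np.sin(.0338); print(b,f([.5310+(co*b[0]-s*b[1])/1e3,.165+(s*b[0]+co*b[1])/1e3,b[2]/1e3]))
E
```

```text
watch c [517.3 176.5]
(37.5, -75, 22) [516.5 178.7]
(37.5, 75, 27) [132.  198.4]
(-37.5, 0, 5) [337.4 384.4]
(-37.5, 5, 13) [323.1 383. ]
```

View pics/t11.png

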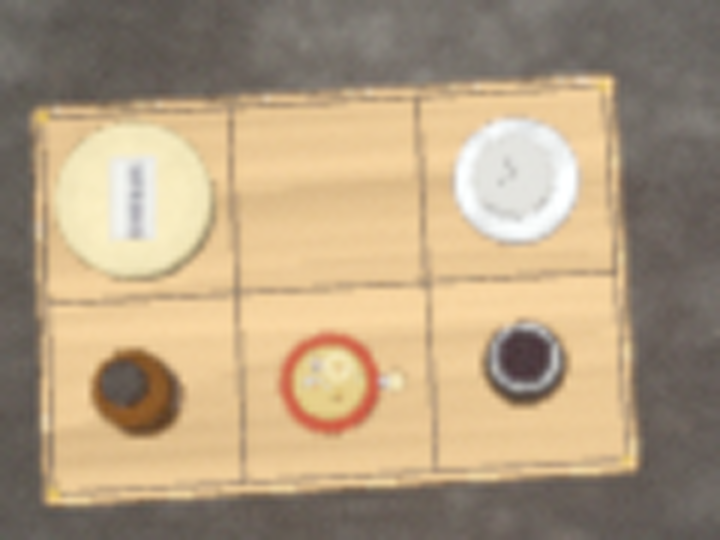

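The final top view shows everything in its field. The watch head, dial up (514,176), is centred on the small tin (516,180), the large tin is at (134,199), and the movement ring is at (330,383), within about 2 mm of the middle. The loupe and bottle haven't moved and the arm is clear, so I'll hand in.

```bash
python3 -c "
from station import hand_in; print(hand_in())"
```

```text
the job is handed in; nothing more can be done
None
```

The watch job is set out and handed in at about 34 s: the movement, both tins and the watch head lie within about 2 mm of centre by the last top view, and the loupe and oil bottle were left standing where they were.

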